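# Weigh out sweet potato on the spring scale

## Robot

A 7-joint arm with a two-finger parallel gripper is mounted at the origin on the work surface. World frame = base frame: x ahead of the robot, y to its left, z up, the work surface at z = 0. Lengths are in m, angles in rad, forces in N, time in s.
With the tool pointing down it reaches from about 0.4 to 0.85 m from the base axis. Payload 4.5 kg.
Tool frame: the origin (TCP) lies midway between the tips of the shut fingers; the grasp point (between the pads) lies 19 mm behind it (env.hold_point_z is the distance from the TCP to the grasp point, in m); z points along the fingers, y is the line along which they close (so a half turn about z gives the same grasp; the last joint's range is limited). The gripper opens to 88 mm and grips with 3 to 60 N. Pads are 18 mm wide; open, the fingers measure 123 mm over their backs; the gripper's body (75 mm by 187 mm) begins 45 mm behind the grasp point.
Start: joints at [1.262, 0.689, -0.195, 1.565, 0.157, 0.902, -0.215], TCP at [0.21, -0.589, 0.212] pointing down, gripper open.
Joint ranges: [-3.01, 3.01], [-0.46, 2.08], [-1.47, 1.51], [0.13, 2.56], [-1, 4.14], [0.04, 2.09], [-2.66, 2.66]. Speed limits (rad/s): [2.57, 2.57, 3.14, 3.14, 3.14, 3.14, 3.14].

## Interface

Orientations are given as a unit quaternion [w, x, y, z].
In Python, from plant import monitor, viewer, hand_in, env gives the robot as it stands.
- The arm moves only by the shell command python3 -m crank 'ROWS' [FORCE]. ROWS is a JSON object whose one key "plan" holds a list that holds one entry, the list of rows, each a list of 7 numbers: the turn, a rotation vector about the tool's x, y, z in degrees, then the shift along the tool's x, y, z in m, then the opening, from 0 (shut) to 1 (fully open). A call has exactly 5 rows; each row shifts and turns the commanded pose from where the row before left it, along the tool's axes as they then stand; what a row does not reach is not made up. A row lasts 1/8 s, in which the tool goes at most 62.5 mm and 10.7 degrees, less where a joint would pass 70% of its speed; a pose out of reach is approached as far as the arm can. A call with a gripper value outside its range is refused whole. The fingers move at their own pace and stop on an object; FORCE is the grip in N (left out, the last holds). Time passes only in rows, so rows that do not move let the fingers close, or fill a call up. It gives the time, the measured TCP pose, the force, the opening and the grip force at its end, in the units of the state.
- monitor.get_obs(): the state, without advancing time (a new reading comes with each control period).
- viewer.snapshot(name): name is "scene" or "side" or "wrist"; returns a dict with "frame" (480x640x3 uint8, red, green, blue), "K" (3x3 intrinsics, pixels), "eye" and "attitude" of the camera in the world. Camera axes: x right, y up, looking along -z (the intrinsics and any distortion apply to the point x, -y, -z); pixel columns grow to the right and rows downward; lengths in m; the calibration is good to about 2 mm. A picture is of the moment at which its call begins. There is no depth.
- hand_in(): hands the job in; it is judged then, once.
The state is a dict: "clock": time; "qpos": joint angles; "qd": joint speeds; "joint_torque": joint torques, N m; "eef_pos": TCP position; "ee_rot": TCP orientation; "force": force on the tool from outside, world axes, zero at the start; "ft_torque": the same for the moment, N m; "opening": finger opening in m; "grip_force": force on a finger pad.
Only numpy, scipy, OpenCV 4.12 (cv2) and the standard library are available. Lean on these libraries where they do the work, as an engineer would, in place of code of your own. Each camera call takes 0.05 s, during which the arm holds its last target. There are 200 camera calls.

## Task

Weigh out sweet potato on the spring scale: put chunks from the chopping board into the pan one at a time until the needle comes round to the marker tab on the dial or just past it, then stop and leave the rest on the board. Lower every chunk gently and go down with the pan until the pan carries the whole weight before you let go, so that the pan is neither pressed hard nor dropped and set bobbing, and do not disturb the other things on the counter.

Things in the scene. Friction and masses are not known exactly. Their poses are not given: they have to be found in the camera images.
- board: wooden chopping board lying on the counter, 340 x 220 x 20 mm; origin at the centre of its underside, x along the long side, z up. The chunks start on it, two by two, standing on end, centres at least 110 mm apart along the board's x and 80 mm apart along its y
- pan_floor (a point): centre of the flat floor of the scale's round steel pan (200 mm across the rim, 188 mm across the floor's edge, rim 10 mm above the floor). 134 mm above the counter when empty; it moves straight down as the pan is loaded. Its x axis points from the pan towards the dial
- pan: the pan with its stem, 250 g; origin at the centre of its underside, 4 mm below its floor. It sinks straight down on a spring of about 220 N/m (100 g sinks it 4.5 mm), 50 mm at most, and bobs if a weight is let go of suddenly. Below it the scale's housing, 150 mm wide, with a sloped round dial on its +x side, is nowhere over 100 mm high
- needle (a joint): angle of the dial's thin black needle, rad, clockwise as seen facing the dial; 0 (needle at the top of the dial) with the pan empty, 0.1 rad for every mm the pan sinks
- marker (a joint): angle of the dark steel tab clipped to the dial's rim, which is the mark, rad, counted like the needle's (the needle points at the tab when both read the same). It stays where it is
- needle_tip (a point): tip of the needle, 44 mm from the dial's centre
- marker_tip (a point): inner tip of the marker tab, 46 mm from the dial's centre; its frame turns with the tab: -x points outwards from the dial's centre to the tab, +y is clockwise round the dial
- chunk_a: chunk of peeled sweet potato, an upright round block with flat cut ends, 56 mm across and 84 mm tall; origin at the centre of its lower cut face. Its weight is not known beforehand, and each differs
- chunk_b: chunk of peeled sweet potato, an upright round block with flat cut ends, 60 mm across and 88 mm tall; origin at the centre of its lower cut face. Its weight is not known beforehand, and each differs
- chunk_c: chunk of peeled sweet potato, an upright round block with flat cut ends, 62 mm across and 84 mm tall; origin at the centre of its lower cut face. Its weight is not known beforehand, and each differs
- chunk_d: chunk of peeled sweet potato, an upright round block with flat cut ends, 58 mm across and 92 mm tall; origin at the centre of its lower cut face. Its weight is not known beforehand, and each differs
- date_bowl: bystander: white bowl of dates, 116 mm across, 55 mm tall
- copper_pan: bystander: small copper pan, 144 mm across, 55 mm tall, with two brass handles
- spice_dish: bystander: small blue dish with nutmegs, 84 mm across, 22 mm tall
- spoon: bystander: wooden spoon 260 mm long

How it is judged:
By the outcome, as a careful person would: the job done as asked, in the order asked, and still so for the second after the job is handed in, with the robot touching nothing.
It also fails if it takes over 72 s, if anything falls off the work surface, if the arm or the gripper's body presses on something with over 40 N, if the wrist force passes 120 N, or if a joint passes its speed limit or range.

## Working session

There is one attempt and no reset: what is moved stays moved. The work goes in short steps, Python scripts to look and compute and a shell command to move; the robot and the scene stay as the last step left them, time stands still between calls to the robot, and variables do not carry over. Pictures are saved under pics/ and viewed, at most 10 in all, crops included, and the job is handed in when it is done.

```bash
ls; mkdir -p pics
cat > h.py <<'E'
import numpy as np, cv2
from plant import monitor, viewer, env
from scipy.spatial.transform import Rotation as R
def rot(q): return R.from_quat([q[1],q[2],q[3],q[0]]).as_matrix()
def att(s):
    a=np.array(s["attitude"]); return a if a.shape==(3,3) else rot(a)
def snap(n,f=None):
    s=viewer.snapshot(n)
    if f: cv2.imwrite("pics/"+f,cv2.cvtColor(s["frame"],cv2.COLOR_RGB2BGR))
    return s
def ray(s,u,v):
    d=np.linalg.inv(s["K"])@[u,v,1]; return att(s)@np.array([d[0],-d[1],-d[2]])
def onz(s,u,v,z):
    d=ray(s,u,v); e=np.array(s["eye"]); return e+d*(z-e[2])/d[2]
def proj(s,p):
    c=att(s).T@(np.array(p)-s["eye"]); q=np.array(s["K"])@[c[0],-c[1],-c[2]]; return q[:2]/q[2]
E
python3 - <<'E'
from h import *
import pickle
S={n:snap(n,n+"0.png") for n in("scene","side")}
pickle.dump(S,open("s0.pkl","wb"))
for n in S: print(n,{k:v for k,v in S[n].items() if k!="frame"})
print(monitor.get_obs(), env.hold_point_z)
E
```

```text
pics
scene {'K': array([[552.91293375,   0.        , 315.24096064],
       [  0.        , 552.91293375, 232.52920521],
       [  0.        ,   0.        ,   1.        ]]), 'eye': array([ 1.25252293, -0.43819555,  1.51962867]), 'attitude': array([0.84517396, 0.22455334, 0.12286196, 0.46921393])}
side {'K': array([[443.57409472,   0.        , 321.00186661],
       [  0.        , 443.57409472, 242.60467602],
       [  0.        ,   0.        ,   1.        ]]), 'eye': array([0.33444988, 0.70725331, 0.86839946]), 'attitude': array([-0.16091807, -0.0638719 ,  0.36933213,  0.91302767])}
{'clock': 0.1, 'qpos': array([ 1.26182075,  0.68987888, -0.19452844,  1.56622195,  0.15734732,
        0.90252073, -0.21511676]), 'qd': array([-0.00020169, -0.00038002,  0.00108712, -0.00404616, -0.00093877,
        0.00075267,  0.00134217]), 'joint_torque': array([-3.54800155e-03, -5.28503287e+01, -1.27223242e+00, -1.53838527e+01,
       -5.26853849e-02,  1.89129089e-03,  4.07699440e-05]), 'eef_pos': array([ 0.20980755, -0.58808951,  0.21120857]), 'ee_rot': array([-7.87532610e-04,  9.85340758e-01,  1.70595795e-01, -2.15032814e-04]), 'force': array([-0.50858465, -0.36822927, -0.33555897]), 'ft_torque': array([ 0.04727205, -0.0092984 , -0.05694162]), 'grip_force': 0.0, 'opening': 0.08808864989192827} 0.0187
```

View pics/scene0.png

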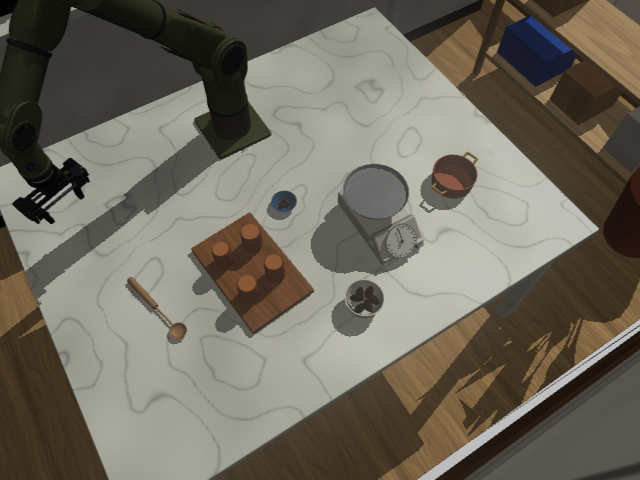

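View pics/side0.png

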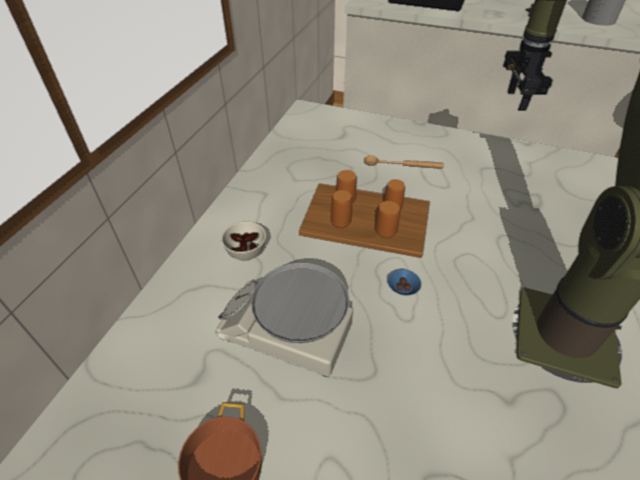

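Scene view: the chunk tops are near (222,249), (250,232), (274,263) and (247,285), the pan rim is centred at (376,192) and the dial at (401,240). The side view shows the same items, with the chunks at (347,185), (341,208), (395,193) and (388,218).

Run:
```python
from h import *
import pickle
S=pickle.load(open("s0.pkl","rb"))
a=S["scene"]["frame"]; b=S["side"]["frame"]
def c(im,x,y,w,h,W,H): return cv2.resize(im[y:y+h,x:x+w],(W,H),interpolation=cv2.INTER_CUBIC)
top=np.hstack([c(a,185,205,135,135,400,400),c(b,295,155,140,105,400,300) if 0 else c(b,295,145,140,140,400,400)])
bot=np.hstack([c(a,370,210,60,30*1,400,200),c(a,335,155,80,40,400,200)])
bot=np.hstack([c(a,365,210,80,60,266,200),c(b,210,270,80,60,266,200),c(a,335,155,90,68,268,200)])
cv2.imwrite("pics/c1.png",cv2.cvtColor(np.vstack([top,bot]),cv2.COLOR_RGB2BGR))
ha=cv2.cvtColor(a,cv2.COLOR_RGB2HSV);hb=cv2.cvtColor(b,cv2.COLOR_RGB2HSV)
for p in [(222,246),(222,260),(250,228),(250,245),(274,258),(265,240),(230,280),(280,300)]: print(p,ha[p[1],p[0]])
print()
for p in [(347,177),(347,195),(341,215),(341,197),(395,185),(388,208),(388,228),(365,200),(320,230),(420,205)]: print(p,hb[p[1],p[0]])
```

```text
(222, 246) [ 12 152 136]
(222, 260) [ 11 132  58]
(250, 228) [ 12 148 136]
(250, 245) [ 11 121  59]
(274, 258) [ 12 150 136]
(265, 240) [ 13 134  99]
(230, 280) [ 13 141  98]
(280, 300) [ 12 135 102]

(347, 177) [ 14 168 155]
(347, 195) [ 14 169 155]
(341, 215) [ 12 178 136]
(341, 197) [ 14 171 154]
(395, 185) [ 14 167 156]
(388, 208) [ 14 168 155]
(388, 228) [ 12 184 136]
(365, 200) [ 15 160 123]
(320, 230) [ 14 158 118]
(420, 205) [ 14 162 121]
```

View pics/c1.png

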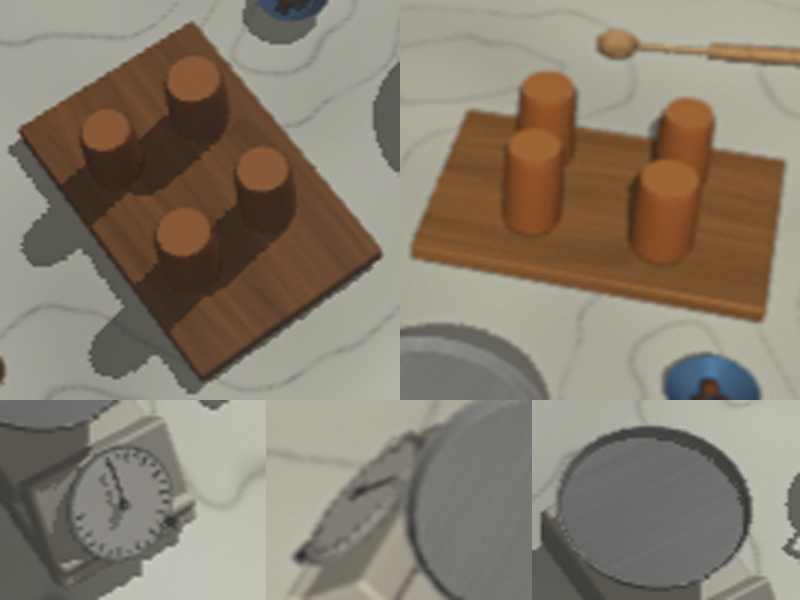

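The crop shows the four bright top faces, the needle pointing up and left from the dial centre near (402,240), and the marker tab near (417,246). That puts the tab roughly 2.3 rad clockwise from the needle. Next I'll compute positions.

Run:
```python
from h import *
import pickle
S=pickle.load(open("s0.pkl","rb")); s=S["scene"]; t=S["side"]
def comps(m,amin):
    n,l,st,c=cv2.connectedComponentsWithStats(m.astype(np.uint8)); return [(l==i,st[i],c[i]) for i in range(1,n) if st[i,4]>amin]
h=cv2.cvtColor(s["frame"],cv2.COLOR_RGB2HSV)
roi=np.zeros(h.shape[:2],bool); roi[205:340,185:320]=1
m=roi&(h[...,2]>118)&(h[...,1]>110)
for mm,st,c in comps(m,80):
    con=cv2.findContours(mm.astype(np.uint8),0,1)[0][0][:,0]
    P=np.array([onz(s,u,v,.107) for u,v in np.argwhere(mm)[:,::-1]])[:,:2]
    # area -> diameter on the plane
    px=c; e=1; J=np.linalg.det(np.array([onz(s,c[0]+1,c[1],.107)-onz(s,*c,.107),onz(s,c[0],c[1]+1,.107)-onz(s,*c,.107)])[:,:2])
    print("top",c.round(1),P.mean(0).round(4),"dia",(2*np.sqrt(st[4]*abs(J)/np.pi)).round(4),"side px",proj(t,[*P.mean(0),.107]).round(1), proj(t,[*P.mean(0),.02]).round(1))
# board in scene
m=roi&(h[...,0]<20)&(h[...,1]>100)
mm,st,c=max(comps(m,500),key=lambda k:k[1][4])
con=max(cv2.findContours(mm.astype(np.uint8),0,1)[0],key=cv2.contourArea)
g=np.array([onz(s,u,v,.02)[:2] for u,v in con[:,0]]).astype(np.float32)
print("board",cv2.minAreaRect(g)); print(cv2.approxPolyDP(g.reshape(-1,1,2),.015,True)[:,0])
# side chunks
h=cv2.cvtColor(t["frame"],cv2.COLOR_RGB2HSV)
roi[:]=0; roi[150:260,295:435]=1
for mm,st,c in comps(roi&(h[...,2]>128)&(h[...,1]>160),100): print("side",st,c.round(1))
# pan rim from both views
for n,k,(x,y,w,hh) in(("scene",s,(335,155,90,68)),("side",t,(240,250,125,100))):
    f=k["frame"]; hs=cv2.cvtColor(f,cv2.COLOR_RGB2HSV)
    print(n,"pan hsv",hs[y+hh//2,x+w//2], "nearby",hs[y+3,x+3])
```

```text
top [249.8 231. ] [ 0.4661 -0.1694] dia 0.0513 side px [387.8 205.8] [384.3 229.8]
top [220.  248.3] [ 0.4715 -0.2702] dia 0.0451 side px [394.8 182.6] [391.1 206.5]
top [273.  261.5] [ 0.5893 -0.1612] dia 0.0471 side px [341.7 197.2] [340.6 221.2]
top [246.4 282.6] [ 0.6075 -0.2572] dia 0.0491 side px [346.2 174.9] [344.9 198.7]
board ((0.5339595675468445, -0.21307605504989624), (0.3376937210559845, 0.21810096502304077), 5.426449298858643)
[[ 0.35670346 -0.12604104]
 [ 0.377044   -0.33235592]
 [ 0.71116716 -0.29941848]
 [ 0.6852814  -0.09003606]]
side [333 171  22  56 668] [343.2 195.8]
side [380 180  24  57 713] [391. 207.]
scene pan hsv [ 15   5 108] nearby [ 30  17 170]
side pan hsv [ 24  11 118] nearby [ 22  35 161]
```

Run:
```python
from h import *
import pickle
S=pickle.load(open("s0.pkl","rb")); s=S["scene"]; t=S["side"]
for n,c,H in(("c",(249.8,231),.104),("a",(220,248.3),.104),("d",(273,261.5),.112),("b",(246.4,282.6),.108)):
    p=onz(s,*c,H); print(n,p.round(4),"side top px",proj(t,p).round(1))
h=cv2.cvtColor(t["frame"],cv2.COLOR_RGB2HSV)
for (x,y) in((347,174),(341,196),(395,183),(388,205)):
    print([int(v) for v in h[y-16:y+14,x,2]], [int(v) for v in h[y+3,x-16:x+17,2]])
for n,k,(cx,cy),r in(("scene",s,(376,192),45),("side",t,(300,300),60)):
    hs=cv2.cvtColor(k["frame"],cv2.COLOR_RGB2HSV); v0=int(hs[cy,cx,2])
    m=(abs(hs[...,2].astype(int)-v0)<14)&(hs[...,1]<24); roi=np.zeros_like(m); roi[cy-r:cy+r,cx-r:cx+r]=1
    m=cv2.morphologyEx((m&roi).astype(np.uint8),cv2.MORPH_OPEN,np.ones((3,3)))
    con=max(cv2.findContours(m,0,1)[0],key=cv2.contourArea)
    hull=cv2.convexHull(con)[:,0]; e=cv2.fitEllipse(con)
    g=np.array([onz(k,u,v,.136)[:2] for u,v in con[:,0]]).astype(np.float32)
    eg=cv2.fitEllipse(g*1000); print(n,e,"world",eg, cv2.minEnclosingCircle(g))
```

```text
c [ 0.4646 -0.1689  0.104 ] side top px [388.2 207. ]
a [ 0.4698 -0.2699  0.104 ] side top px [395.3 183.7]
d [ 0.5918 -0.1623  0.112 ] side top px [341.  195.3]
b [ 0.6078 -0.2574  0.108 ] side top px [346.1 174.6]
[171, 169, 169, 170, 170, 168, 164, 156, 157, 164, 166, 163, 156, 154, 154, 153, 154, 155, 154, 155, 155, 154, 155, 156, 150, 143, 142, 141, 139, 138] [157, 158, 160, 163, 160, 133, 108, 129, 148, 155, 155, 155, 154, 155, 154, 154, 155, 154, 155, 154, 155, 156, 155, 149, 129, 118, 141, 162, 165, 166, 165, 165, 165]
[140, 135, 132, 129, 129, 129, 129, 128, 128, 131, 147, 154, 155, 155, 153, 155, 154, 154, 154, 154, 155, 155, 156, 151, 145, 142, 140, 139, 141, 139] [121, 121, 122, 122, 124, 123, 106, 97, 111, 130, 143, 151, 154, 156, 155, 154, 154, 155, 155, 155, 155, 155, 153, 150, 139, 121, 103, 101, 103, 97, 101, 114, 123]
[179, 178, 179, 178, 177, 176, 175, 174, 175, 173, 174, 171, 159, 152, 154, 153, 154, 155, 156, 154, 154, 155, 155, 152, 148, 143, 141, 140, 139, 140] [166, 166, 167, 168, 164, 142, 112, 90, 95, 120, 143, 153, 154, 155, 154, 155, 154, 156, 154, 154, 15
[... 234 characters left out ...]
 94, 72, 80, 115, 144, 155, 156, 155, 154, 154, 154, 155, 155, 155, 154, 154, 154, 155, 153, 154, 154, 156, 152, 132, 107, 103, 117, 127, 127]
scene ((374.8466491699219, 192.74668884277344), (48.73556137084961, 60.60343933105469), 101.72639465332031) world ((562.1495361328125, 208.6776123046875), (175.7843475341797, 182.20545959472656), 114.23707580566406) ((0.5627776384353638, 0.20789894461631775), 0.09310342371463776)
side ((300.0730895996094, 301.8031921386719), (71.51156616210938, 92.81451416015625), 86.7860107421875) world ((559.3147583007812, 207.40390014648438), (179.5442352294922, 190.06089782714844), 110.27314758300781) ((0.5615800023078918, 0.20153234899044037), 0.0990823432803154)
```

Chunk positions agree between the two views within about 1 px, the diameters rank c > b > d > a, and the pan centre is at about (0.561, 0.206). I'll start with chunk d.

```bash
cat >> h.py <<'E'
def go(x,y,z,yaw=5.6):
    "remaining shift in tool axes (m) and turn (deg) to put tool at x,y,z, tool y at yaw, pointing down"
    o=monitor.get_obs(); A=rot(o["ee_rot"]); a=np.radians(yaw); Y=np.array([np.cos(a),np.sin(a),0]); Z=np.array([0,0,-1.])
    T=np.c_[np.cross(Y,Z),Y,Z]
    print("t %.2f"%o["clock"],"eef",o["eef_pos"].round(4),"turn",R.from_matrix(A.T@T).as_rotvec(degrees=True).round(2),"shift now",(A.T@(np.array([x,y,z])-o["eef_pos"])).round(4),"F",o["force"].round(2),"op %.4f grip %.1f"%(o["opening"],o["grip_force"]))
E
python3 -m crank '{"plan":[[[0,0,0,0.05,-0.027,0,1],[0,0,0,0.05,-0.027,0,1],[0,0,0,0.05,-0.027,0,1],[0,0,0,0.05,-0.027,0,1],[0,0,0,0.05,-0.027,0,1]]]}' 30
python3 -m crank '{"plan":[[[0,0,0,0.05,-0.027,0,1],[0,0,0,0.05,-0.027,0,1],[0,0,0,0.05,-0.027,0,1],[0,0,0,0.05,-0.027,0,1],[0,0,0,0.05,-0.027,0,1]]]}'
python3 -m crank '{"plan":[[[0,0,-10,0,0,0,1],[0,0,-10,0,0,0,1],[0,0,-10,0,0,0,1],[0,0,-10,0,0,0,1],[0,0,-10,0,0,0,1]]]}'
python3 -m crank '{"plan":[[[0,0,-10,0,0,0,1],[0,0,-10,0,0,0,1],[0,0,-6,0,0,0,1],[0,0,0,0,0,0,1],[0,0,0,0,0,0,1]]]}'
python3 -c "from h import *; go(.592,-.162,.061)"
```

```text
clock: 0.72
eef_pos: [0.4011, -0.3759, 0.2117]
ee_rot: [-0.0, 0.985, 0.171, -0.0]
force: [1.1, -0.4, -0.5]
opening: 0.088
grip_force: 0.0
clock: 1.35
eef_pos: [0.591, -0.1648, 0.2116]
ee_rot: [0.0, 0.985, 0.171, -0.0]
force: [0.4, -0.4, -0.3]
opening: 0.0882
grip_force: 0.0
clock: 1.98
eef_pos: [0.5899, -0.1663, 0.2115]
ee_rot: [-0.0, 0.819, 0.573, -0.0]
force: [0.5, 0.5, 0.0]
opening: 0.088
grip_force: 0.0
clock: 2.6
eef_pos: [0.5901, -0.1663, 0.2117]
ee_rot: [-0.0, 0.672, 0.74, -0.0]
force: [-0.2, 0.3, 0.6]
opening: 0.0879
grip_force: 0.0
t 2.60 eef [ 0.5901 -0.1663  0.2117] turn [-0.02 -0.   -0.06] shift now [0.0041 0.0024 0.1507] F [-0.17  0.28  0.6 ] op 0.0879 grip 0.0
```

```bash
python3 -m crank '{"plan":[[[0,0,0,0.004,0.002,0,1],[0,0,0,0,0,0,1],[0,0,0,0,0,0,1],[0,0,0,0,0,0,1],[0,0,0,0,0,0,1]]]}' >/dev/null
python3 - <<'E'
from h import *
s=snap("wrist","w1.png")
for n,p in dict(a=(.4698,-.2699,.104),b=(.6078,-.2574,.108),c=(.4646,-.1689,.104),d=(.5918,-.1623,.112)).items(): print(n,proj(s,p).round(0))
F=[]
import time
print(s["eye"],proj(s,monitor.get_obs()["eef_pos"]))
E
```

```text
a [149. 352.]
b [335. 356.]
c [139. 220.]
d [326. 231.]
[ 0.5849993  -0.09298571  0.3836493 ] [326.263982  287.6644731]
```

View pics/w1.png

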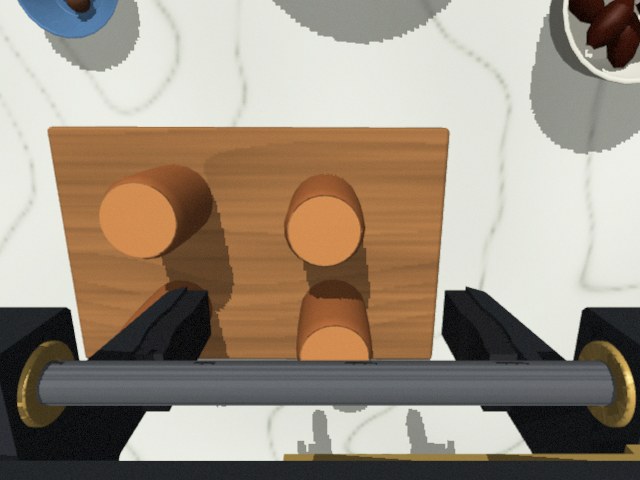

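The wrist view confirms the positions: d's top is at (325,230) against a predicted (326,231), and c's is at (138,220). I'll grasp d now.

```bash
python3 -m crank '{"plan":[[[0,0,0,0,0,0.04,1],[0,0,0,0,0,0.04,1],[0,0,0,0,0,0.04,1],[0,0,0,0,0,0.02,1],[0,0,0,0,0,0.01,1]]]}' 25
python3 -m crank '{"plan":[[[0,0,0,0,0,0,0.4],[0,0,0,0,0,0,0.4],[0,0,0,0,0,0,0.3],[0,0,0,0,0,0,0.3],[0,0,0,0,0,0,0.3]]]}' 25
python3 -c "from h import *; go(.592,-.162,.061)"
```

```text
clock: 3.9
eef_pos: [0.5913, -0.1621, 0.0607]
ee_rot: [-0.001, 0.671, 0.741, -0.0]
force: [0.2, -0.0, 0.0]
opening: 0.0879
grip_force: 0.0
clock: 4.53
eef_pos: [0.5919, -0.1624, 0.0627]
ee_rot: [0.0, 0.672, 0.741, -0.0]
force: [-2.9, -1.1, 5.7]
opening: 0.0572
grip_force: 25.0
t 4.53 eef [ 0.5919 -0.1624  0.0627] turn [0.02 0.04 0.03] shift now [0.0004 0.0002 0.0017] F [-2.88 -1.09  5.67] op 0.0572 grip 25.0
```

```bash
python3 -m crank '{"plan":[[[0,0,0,0,0,-0.02,0.3],[0,0,0,0,0,-0.05,0.3],[0,0,0,0,0,-0.06,0.3],[0,0,0,0,0,-0.06,0.3],[0,0,0,0,0,-0.05,0.3]]]}' 
python3 -c "
from h import *; c=(.561,.206); go(c[0]-.055*np.sin(np.radians(5.6)),c[1]+.055*np.cos(np.radians(5.6)),.30)
F=[]
for i in range(4): viewer.snapshot('side'); F.append(monitor.get_obs()['force'])
print(np.array(F).round(2))"
```

```text
clock: 5.15
eef_pos: [0.5918, -0.1621, 0.304]
ee_rot: [0.0, 0.671, 0.741, 0.0]
force: [1.2, 0.7, -2.9]
opening: 0.0577
grip_force: 25.0
t 5.15 eef [ 0.5918 -0.1621  0.304 ] turn [0.06 0.01 0.05] shift now [0.4243 0.0057 0.0039] F [ 1.17  0.7  -2.92] op 0.0577 grip 25.0
[[ 2.41  0.1   1.47]
 [-0.    0.22 -2.15]
 [-0.08  0.01 -4.11]
 [-0.04 -0.47 -3.57]]
```

```bash
python3 -m crank '{"plan":[[[0,0,0,0.03,0.001,0,0.3],[0,0,0,0.055,0.001,0,0.3],[0,0,0,0.055,0.001,0,0.3],[0,0,0,0.055,0.001,0,0.3],[0,0,0,0.055,0.001,0,0.3]]]}'
python3 -m crank '{"plan":[[[0,0,0,0.055,0.001,0,0.3],[0,0,0,0.055,0,0,0.3],[0,0,0,0.044,0,0,0.3],[0,0,0,0.02,0,0,0.3],[0,0,0,0,0,0,0.3]]]}'
python3 - <<'E'
from h import *
s=snap("wrist","w2.png")
F=[]
for i in range(5): s2=snap('scene',"sc2.png"); F.append(monitor.get_obs()['force'])
print(np.array(F)[1:].mean(0).round(2))
e=np.array([.561,.206]); go(*(e+.055*np.array([-np.sin(np.radians(5.6)),np.cos(np.radians(5.6))])),.175)
print(proj(s,[.561,.206,.134]))
E
```

```text
clock: 5.98
eef_pos: [0.5705, 0.088, 0.2992]
ee_rot: [-0.001, 0.671, 0.741, -0.002]
force: [1.1, 0.5, -2.5]
opening: 0.0573
grip_force: 25.0
clock: 6.6
eef_pos: [0.5552, 0.2607, 0.3002]
ee_rot: [-0.0, 0.671, 0.742, -0.002]
force: [0.7, -0.1, -4.4]
opening: 0.0575
grip_force: 25.0
[ 0.1  -0.13 -2.71]
t 6.90 eef [0.5568 0.2583 0.3018] turn [ 0.01  0.07 -0.13] shift now [ 0.0027 -0.001   0.1268] F [ 0.16  0.45 -3.16] op 0.0572 grip 25.0
[327.15649428 273.89583002]
```

View pics/w2.png

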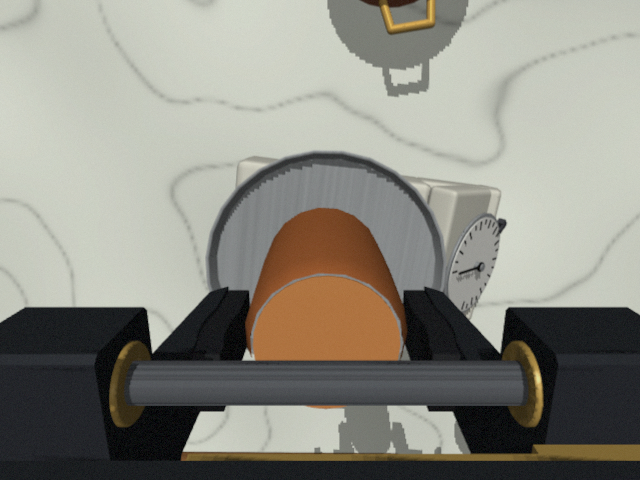

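The pan spans columns 209–442 (centre 325, as predicted), the needle points left and the tab is at (502,226). Now I'll lower d.

```bash
cat > f.py <<'E'
from h import *
F=[]
for i in range(6): viewer.snapshot('side'); F.append(monitor.get_obs()['force'])
o=monitor.get_obs(); print("t %.2f"%o["clock"],o["eef_pos"].round(4),"meanF",np.mean(F[1:],0).round(2),"sd",np.std(F[1:],0)[2].round(2))
E
python3 -m crank '{"plan":[[[0,0,0,0.003,-0.001,0.02,0.3],[0,0,0,0,0,0.035,0.3],[0,0,0,0,0,0.03,0.3],[0,0,0,0,0,0.02,0.3],[0,0,0,0,0,0.01,0.3]]]}' | head -2
python3 f.py
python3 -m crank '{"plan":[[[0,0,0,0,0,0.003,0.3],[0,0,0,0,0,0.003,0.3],[0,0,0,0,0,0.002,0.3],[0,0,0,0,0,0.002,0.3],[0,0,0,0,0,0.002,0.3]]]}' | sed -n '2p;4p'
python3 -m crank '{"plan":[[[0,0,0,0,0,0.002,0.3],[0,0,0,0,0,0.002,0.3],[0,0,0,0,0,0.001,0.3],[0,0,0,0,0,0.001,0.3],[0,0,0,0,0,0,0.3]]]}' | sed -n '2p;4p'
python3 f.py
```

```text
clock: 7.52
eef_pos: [0.5549, 0.262, 0.1859]
t 7.83 [0.5555 0.2637 0.188 ] meanF [ 0.34 -0.21 -2.46] sd 0.62
eef_pos: [0.5548, 0.2633, 0.1747]
force: [-0.8, 0.8, -1.1]
eef_pos: [0.5548, 0.2634, 0.1689]
force: [-0.4, 0.6, -0.2]
t 9.38 [0.5548 0.2634 0.169 ] meanF [-0.69 -0.05 -1.49] sd 0.47
```

```bash
sed -i 's/range(6)/range(9)/' f.py
python3 -m crank '{"plan":[[[0,0,0,0,0,0.001,0.3],[0,0,0,0,0,0.001,0.3],[0,0,0,0,0,0.001,0.3],[0,0,0,0,0,0.001,0.3],[0,0,0,0,0,0,0.3]]]}' | sed -n '2p;4p'
python3 f.py
python3 - <<'E'
from h import *
s=snap("wrist","w3.png"); cv2.imwrite("pics/w3.png",cv2.cvtColor(cv2.resize(s["frame"],(640,480)),cv2.COLOR_RGB2BGR))
E
```

```text
eef_pos: [0.5549, 0.2633, 0.1649]
force: [-0.3, 0.3, -1.0]
t 10.45 [0.5548 0.2634 0.1649] meanF [-0.85 -0.23 -0.26] sd 0.66
```

View pics/w3.png

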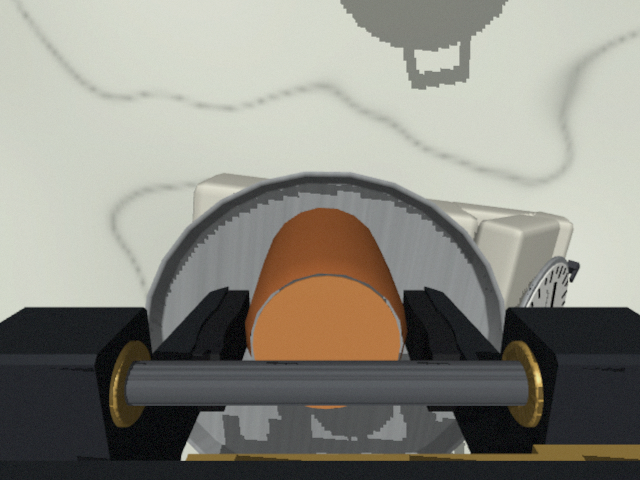

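The needle has turned about a right angle and points up in this view near (555,290). About 0.25 N remains in the gripper, so I'll go 1 mm further, release and withdraw.

```bash
python3 -m crank '{"plan":[[[0,0,0,0,0,0.001,0.3],[0,0,0,0,0,0,0.3],[0,0,0,0,0,0,0.85],[0,0,0,0,0,0,0.85],[0,0,0,0,0,0,0.85]]]}' | tail -3
python3 -m crank '{"plan":[[[0,0,0,0,0,-0.02,0.85],[0,0,0,0,0,-0.035,0.85],[0,0,0,0,0,-0.04,1],[0,0,0,0,0,-0.03,1],[0,0,0,0,0,-0.01,1]]]}' | head -2
python3 f.py
python3 - <<'E'
from h import *
import pickle
s=snap("scene"); t=snap("wrist","w4.png"); pickle.dump([s,t],open("s4.pkl","wb"))
a=cv2.resize(s["frame"][205:265,365:445],(400,300),interpolation=2)
b=cv2.resize(t["frame"][200:320,440:600],(400,300),interpolation=2)
S=pickle.load(open("s0.pkl","rb"))["scene"]["frame"]; c=cv2.resize(S[205:265,365:445],(400,300),interpolation=2)
cv2.imwrite("pics/c2.png",cv2.cvtColor(np.vstack([np.hstack([a,b]),np.hstack([c,c*0])]),cv2.COLOR_RGB2BGR))
go(.6078,-.2574,.30)
E
```

```text
force: [-0.1, -0.8, -0.2]
opening: 0.0747
grip_force: 0.0
clock: 11.75
eef_pos: [0.5556, 0.264, 0.3009]
t 12.20 [0.5545 0.2631 0.2979] meanF [-0.09  0.1  -0.14] sd 0.34
t 12.30 eef [0.5547 0.2632 0.2984] turn [-0.05  0.02  0.04] shift now [-0.5233  0.0017 -0.0014] F [-0.04 -0.77  0.09] op 0.0880 grip 0.0
```

View pics/c2.png

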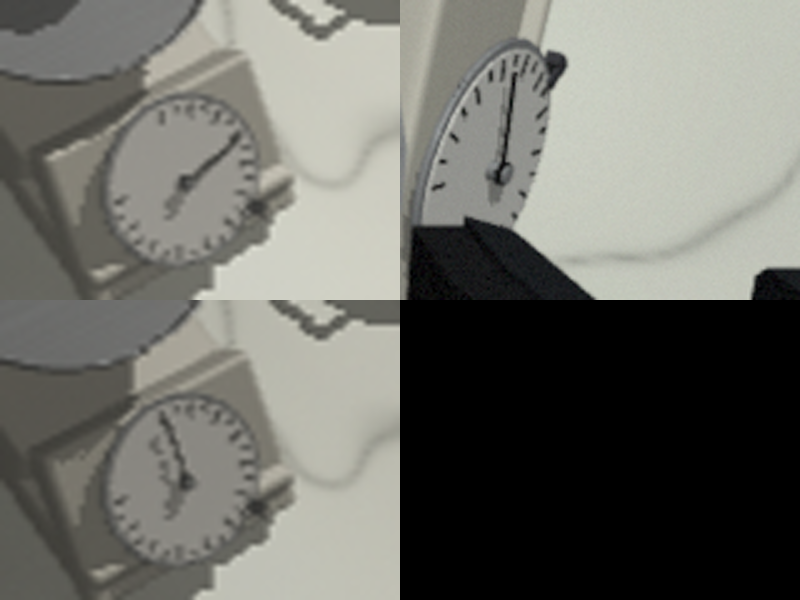

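The needle now points to (238,136) in the crop, about 67° from its start, which puts d at about 260 g. The tab is about 60° further on, so roughly 235 g is needed. Next is chunk b.

```bash
python3 -m crank '{"plan":[[[0,0,0,-0.04,0.002,0,1],[0,0,0,-0.06,0,0,1],[0,0,0,-0.06,0,0,1],[0,0,0,-0.06,0,0,1],[0,0,0,-0.06,0,0,1]]]}' | head -2
python3 -m crank '{"plan":[[[0,0,0,-0.06,0,0,1],[0,0,0,-0.06,0,0,1],[0,0,0,-0.06,0,0.01,1],[0,0,0,-0.04,0,0.03,1],[0,0,0,-0.023,0,0.03,1]]]}' | head -2
python3 -m crank '{"plan":[[[0,0,0,0,0,0,1],[0,0,0,0,0,0,1],[0,0,0,0,0,0,1],[0,0,0,0,0,0,1],[0,0,0,0,0,0,1]]]}' | head -2
python3 - <<'E'
from h import *
s=snap("wrist"); h=cv2.cvtColor(s["frame"],cv2.COLOR_RGB2HSV)
n,l,st,c=cv2.connectedComponentsWithStats(((h[...,2]>195)&(h[...,1]>120)).astype(np.uint8))
print([(st[i,:],c[i].round(0)) for i in range(1,n) if st[i,4]>300], proj(s,[.6078,-.2574,.108]))
go(.6078,-.2574,.061)
E
```

```text
clock: 12.92
eef_pos: [0.5844, -0.0171, 0.299]
clock: 13.55
eef_pos: [0.6079, -0.2605, 0.2278]
clock: 14.18
eef_pos: [0.6086, -0.2565, 0.2296]
[(array([  82,   31,   77,   84, 5024], dtype=int32), array([120.,  72.])), (array([ 101,  191,   63,   61, 2948], dtype=int32), array([132., 221.])), (array([ 290,  192,   68,   66, 3539], dtype=int32), array([324., 224.]))] [324.89828691 224.41779201]
t 14.22 eef [ 0.6084 -0.2567  0.2294] turn [0.03 0.02 0.07] shift now [-0.0006 -0.0008  0.1684] F [-0.21 -0.09  0.79] op 0.0883 grip 0.0
```

```bash
python3 -m crank '{"plan":[[[0,0,0,-0.001,-0.001,0.04,1],[0,0,0,0,0,0.055,1],[0,0,0,0,0,0.045,1],[0,0,0,0,0,0.02,1],[0,0,0,0,0,0.008,1]]]}' | head -2
python3 -m crank '{"plan":[[[0,0,0,0,0,0,1],[0,0,0,0,0,0,0.4],[0,0,0,0,0,0,0.3],[0,0,0,0,0,0,0.3],[0,0,0,0,0,0,0.3]]]}' 25
python3 -m crank '{"plan":[[[0,0,0,0,0,-0.02,0.3],[0,0,0,0,0,-0.05,0.3],[0,0,0,0,0,-0.06,0.3],[0,0,0,0,0,-0.06,0.3],[0,0,0,0,0,-0.05,0.3]]]}' |head -2
python3 -m crank '{"plan":[[[0,0,0,0,0,0,0.3],[0,0,0,0,0,0,0.3],[0,0,0,0,0,0,0.3],[0,0,0,0,0,0,0.3],[0,0,0,0,0,0,0.3]]]}' |head -2
python3 f.py
python3 - <<'E'
from h import *
a=np.radians(5.6); e=np.array([.561,.206]); X=np.array([-np.sin(a),np.cos(a)]);Y=np.array([np.cos(a),np.sin(a)])
for k in(Y*.055,-Y*.055,-X*.055): go(*(e+k),.30)
E
```

```text
clock: 14.85
eef_pos: [0.6075, -0.258, 0.0606]
clock: 15.48
eef_pos: [0.6076, -0.2583, 0.0616]
ee_rot: [0.0, 0.672, 0.741, 0.0]
force: [-1.1, -0.4, 2.3]
opening: 0.059
grip_force: 25.0
clock: 16.1
eef_pos: [0.6072, -0.2578, 0.3044]
clock: 16.73
eef_pos: [0.6071, -0.2579, 0.3001]
t 17.18 [ 0.6074 -0.2581  0.301 ] meanF [ 0.07  0.14 -2.81] sd 0.71
t 17.18 eef [ 0.6074 -0.2581  0.301 ] turn [0.01 0.01 0.04] shift now [0.4663 0.0545 0.0009] F [-0.1  -0.67 -2.74] op 0.0596 grip 25.0
t 17.18 eef [ 0.6074 -0.2581  0.301 ] turn [0.01 0.01 0.04] shift now [ 0.4664 -0.0555  0.0009] F [-0.1  -0.67 -2.74] op 0.0596 grip 25.0
t 17.18 eef [ 0.6074 -0.2581  0.301 ] turn [0.01 0.01 0.04] shift now [ 0.4114 -0.0006  0.0009] F [-0.1  -0.67 -2.74] op 0.0596 grip 25.0
```

b weighs about 2.7 N, which should bring the needle just past the tab. I'll put it opposite d.

```bash
python3 -m crank '{"plan":[[[0,0,0,0.03,0,0,0.3],[0,0,0,0.055,0,0,0.3],[0,0,0,0.055,0,0,0.3],[0,0,0,0.055,0,0,0.3],[0,0,0,0.055,0,0,0.3]]]}' | head -2
python3 -m crank '{"plan":[[[0,0,0,0.055,0,0,0.3],[0,0,0,0.055,0,0,0.3],[0,0,0,0.035,0,0,0.3],[0,0,0,0.016,0,0,0.3],[0,0,0,0,0,0,0.3]]]}' | head -2
python3 -m crank '{"plan":[[[0,0,0,0,0,0,0.3],[0,0,0,0,0,0.035,0.3],[0,0,0,0,0,0.04,0.3],[0,0,0,0,0,0.03,0.3],[0,0,0,0,0,0.015,0.3]]]}' | head -2
python3 f.py; python3 -c "from h import *; go(.5664,.1513,.164)"
```

```text
clock: 17.8
eef_pos: [0.5826, -0.0076, 0.3012]
clock: 18.42
eef_pos: [0.567, 0.1512, 0.301]
clock: 19.05
eef_pos: [0.5668, 0.1482, 0.1792]
t 19.50 [0.5675 0.1512 0.1819] meanF [ 0.06  0.1  -2.73] sd 0.52
t 19.50 eef [0.5675 0.1512 0.1819] turn [ 0.1  -0.02  0.04] shift now [ 0.0002 -0.0011  0.0179] F [ 0.18 -0.36 -2.83] op 0.0592 grip 25.0
```

```bash
python3 -m crank '{"plan":[[[0,0,0,0,-0.001,0.004,0.3],[0,0,0,0,0,0.004,0.3],[0,0,0,0,0,0.003,0.3],[0,0,0,0,0,0.002,0.3],[0,0,0,0,0,0.002,0.3]]]}' | sed -n '2p;4p'
python3 -m crank '{"plan":[[[0,0,0,0,0,0.002,0.3],[0,0,0,0,0,0.002,0.3],[0,0,0,0,0,0.002,0.3],[0,0,0,0,0,0.002,0.3],[0,0,0,0,0,0.002,0.3]]]}' | sed -n '2p;4p'
python3 -m crank '{"plan":[[[0,0,0,0,0,0.001,0.3],[0,0,0,0,0,0.001,0.3],[0,0,0,0,0,0.001,0.3],[0,0,0,0,0,0,0.3],[0,0,0,0,0,0,0.3]]]}' | sed -n '2p;4p'
python3 f.py
```

```text
eef_pos: [0.566, 0.1509, 0.1657]
force: [0.5, -0.6, -2.6]
eef_pos: [0.566, 0.1509, 0.1559]
force: [0.9, -0.2, -1.7]
eef_pos: [0.566, 0.1509, 0.153]
force: [-1.4, 0.2, -1.0]
t 21.82 [0.566  0.1509 0.1529] meanF [-0.17 -0.33 -0.79] sd 0.42
```

```bash
python3 -m crank '{"plan":[[[0,0,0,0,0,0.001,0.3],[0,0,0,0,0,0.001,0.3],[0,0,0,0,0,0.001,0.3],[0,0,0,0,0,0,0.3],[0,0,0,0,0,0,0.3]]]}' | sed -n '2p;4p'
sed -i 's/range(9)/range(14)/' f.py; python3 f.py
```

```text
eef_pos: [0.566, 0.1509, 0.1499]
force: [0.0, -0.0, 0.3]
t 23.15 [0.566  0.1509 0.1499] meanF [-0.35 -0.06 -0.56] sd 0.48
```

```bash
python3 -m crank '{"plan":[[[0,0,0,0,0,0.001,0.3],[0,0,0,0,0,0,0.3],[0,0,0,0,0,0,0.3],[0,0,0,0,0,0,0.3],[0,0,0,0,0,0,0.3]]]}' | sed -n '2p;4p'
python3 f.py
```

```text
eef_pos: [0.566, 0.1509, 0.1489]
force: [0.2, -0.1, -0.5]
t 24.48 [0.566  0.1509 0.1489] meanF [-0.34  0.2  -0.35] sd 0.6
```

```bash
cat > nd.py <<'E'
from h import *
import pickle
def ang(s,c=(402.0,241.4)):
    g=cv2.cvtColor(s["frame"],cv2.COLOR_RGB2GRAY).astype(np.float32)
    th=np.radians(np.arange(-60,240,1.)); r=np.arange(4,11.5,.5)
    v=np.array([cv2.remap(g,(c[0]+r*np.sin(t)).astype(np.float32)[None],(c[1]-r*np.cos(t)).astype(np.float32)[None],1).mean() for t in th])
    w=np.clip(np.median(v)-8-v,0,None); i=v.argmin(); w[np.abs(np.arange(len(v))-i)>15]=0
    return round(float((w*np.degrees(th)).sum()/w.sum()),1), round(float(np.median(v)-v.min()),0)
if __name__=="__main__":
    print("empty",ang(pickle.load(open("s0.pkl","rb"))["scene"]),"d",ang(pickle.load(open("s4.pkl","rb"))[0]))
    s=snap("scene"); print("now",ang(s)); pickle.dump(s,open("now.pkl","wb"))
    cv2.imwrite("pics/now.png",cv2.cvtColor(cv2.resize(s["frame"][205:265,365:445],(400,300),interpolation=2),cv2.COLOR_RGB2BGR))
E
python3 nd.py
```

```text
empty (-17.7, 46.0) d (47.6, 65.0)
now (130.4, 59.0)
```

View pics/now.png

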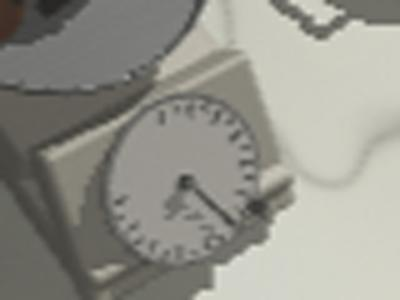

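Run:
```python
from h import *
import pickle
s=pickle.load(open("s0.pkl","rb"))["scene"]
from scipy.optimize import least_squares
for zc in(.06,.08):
    C=onz(s,402,241.4,zc); d=C[:2]-[.561,.206]; print(zc,C.round(4),"r",np.hypot(*d).round(4),"dir",np.degrees(np.arctan2(d[1],d[0])).round(1))
    ex=np.r_[d/np.hypot(*d),0]; ey=np.array([-ex[1],ex[0],0])
    for b in(30,40,50,60):
        T=-ex*np.cos(np.radians(b))+np.r_[0,0,np.sin(np.radians(b))]
        def ap(th,r=.035): q=proj(s,C+r*(np.cos(th)*T+np.sin(th)*ey))-proj(s,C); return np.degrees(np.arctan2(q[0],-q[1])),np.hypot(*q)*.044/r
        t=np.arange(-.3,3.3,.01); A=np.unwrap(np.radians([ap(x)[0] for x in t]))*180/np.pi
        print(b,[np.interp(v,A,t).round(2) for v in(-17.7,47.6,130.4,109.5)], "tip len px",[ap(x)[1].round(1) for x in(0,1.18,2.5)])
```

```text
0.06 [0.7138 0.2114 0.06  ] r 0.1529 dir 2.0
30 [np.float64(0.2), np.float64(1.4), np.float64(2.76), np.float64(2.4)] tip len px [np.float64(14.5), np.float64(13.9), np.float64(13.6)]
40 [np.float64(0.12), np.float64(1.39), np.float64(2.71), np.float64(2.38)] tip len px [np.float64(13.9), np.float64(14.2), np.float64(12.7)]
50 [np.float64(0.03), np.float64(1.37), np.float64(2.67), np.float64(2.38)] tip len px [np.float64(13.1), np.float64(14.4), np.float64(11.6)]
60 [np.float64(-0.06), np.float64(1.34), np.float64(2.65), np.float64(2.39)] tip len px [np.float64(11.9), np.float64(14.5), np.float64(10.2)]
0.08 [0.7212 0.2025 0.08  ] r 0.1602 dir -1.3
30 [np.float64(0.15), np.float64(1.34), np.float64(2.71), np.float64(2.35)] tip len px [np.float64(14.7), np.float64(14.1), np.float64(14.0)]
40 [np.float64(0.07), np.float64(1.33), np.float64(2.67), np.float64(2.34)] tip len px [np.float64(14.2), np.float64(14.4), np.float64(13.1)]
50 [np.float64(-0.01), np.float64(1.3), np.float64(2.64), np.float64(2.34)] tip len px [np.float64(13.3), np.float64(14.6), np.float64(12.0)]
60 [np.float64(-0.09), np.float64(1.26), np.float64(2.62), np.float64(2.36)] tip len px [np.float64(12.2), np.float64(14.8), np.float64(10.6)]
```

The dial reads about 2.6 rad with the tab at about 2.35 rad, so the needle has passed the mark. The residual force is near zero, so I'll release b.

```bash
python3 -m crank '{"plan":[[[0,0,0,0,0,0,0.3],[0,0,0,0,0,0,0.85],[0,0,0,0,0,0,0.85],[0,0,0,0,0,0,0.85],[0,0,0,0,0,0,0.85]]]}' | tail -3
python3 nd.py
python3 -m crank '{"plan":[[[0,0,0,0,0,-0.02,0.85],[0,0,0,0,0,-0.035,0.85],[0,0,0,0,0,-0.045,0.85],[0,0,0,0,0,-0.035,0.85],[0,0,0,0,0,-0.015,0.85]]]}' | head -2
python3 -m crank '{"plan":[[[0,0,0,-0.03,0,0,0.85],[0,0,0,-0.05,0,0,0.85],[0,0,0,-0.05,0,0,0.85],[0,0,0,-0.04,0,0,0.85],[0,0,0,0,0,0,0.85]]]}' | head -2
python3 nd.py
python3 - <<'E'
from h import *
s=snap("side"); t=snap("scene")
a=cv2.resize(t["frame"][190:280,350:470],(800,600),interpolation=2)
b=np.vstack([cv2.resize(t["frame"],(400,300)),cv2.resize(s["frame"],(400,300))]); 
cv2.imwrite("pics/end.png",cv2.cvtColor(np.hstack([b,cv2.resize(a,(400,300)).repeat(1,0) if 0 else np.vstack([cv2.resize(a,(400,300)),np.zeros((300,400,3),np.uint8)])]),cv2.COLOR_RGB2BGR))
E
```

```text
force: [-0.5, -0.1, -0.5]
opening: 0.0747
grip_force: 0.0
empty (-17.7, 46.0) d (47.6, 65.0)
now (132.5, 53.0)
clock: 25.82
eef_pos: [0.5667, 0.1513, 0.3009]
clock: 26.45
eef_pos: [0.5822, -0.0235, 0.2973]
empty (-17.7, 46.0) d (47.6, 65.0)
now (132.4, 53.0)
```

View pics/end.png

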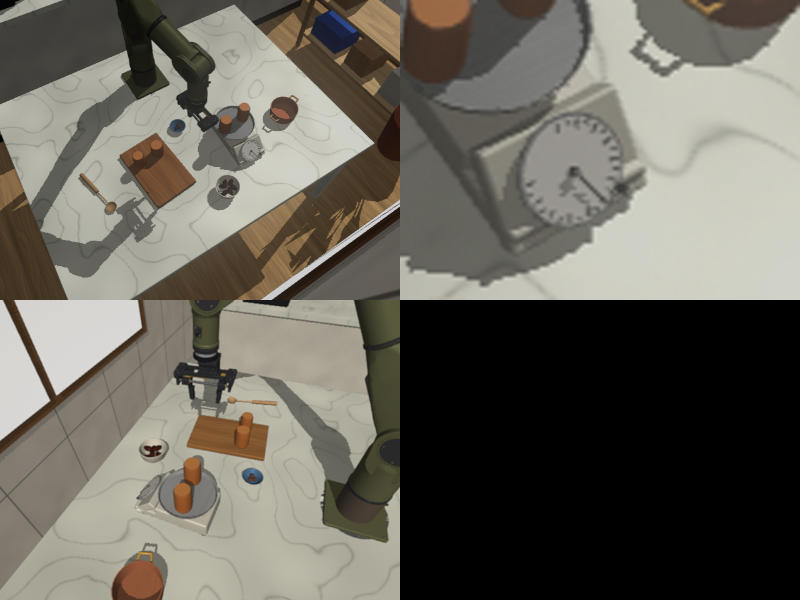

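The final view shows two chunks upright in the pan and two left on the board. The needle tip at (610,208) is steady and just clockwise of the tab at (622,187), and nothing else has moved.

```bash
python3 -c "
from plant import hand_in; print(hand_in())"
```

```text
the job is handed in; nothing more can be done
None
```

I put chunks d and b in the pan, which brought the needle to rest about 0.3 rad past the marker tab by camera estimate; chunks a and c are still on the board, nothing else was disturbed, and I handed the job in at about 27 s (no verdict shown).

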